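Offer up the cover of the flex-shaft speed controller

ROBOT

A 7-joint arm with a two-finger parallel gripper is mounted at the origin on the work surface. World frame = base frame: x ahead of the robot, y to its left, z up, the work surface at z = 0. Lengths are in m, angles in degrees, forces in N, time in s.
With the tool pointing down it reaches from about 0.425 to 0.875 m from the base axis. Payload 4.7 kg.
Tool frame: the origin (TCP) lies on the centre line of the jaws, within the pads' length; the fingertips stand 14 mm ahead of it and the grasp point (between the pads) lies 5 mm behind it; z points along the fingers, y is the line along which they close (so a half turn about z gives the same grasp; the last joint's range is limited). The gripper opens to 87 mm and grips with 3 to 60 N. Pads are 19 mm wide; open, the fingers measure 117 mm over their backs; the gripper's body (75 mm by 190 mm) begins 51 mm behind the grasp point.
Start: joints at [75.464, 18.392, -4.016, 83.108, 1.295, 78.541, -3.26], TCP at [0.172, -0.627, 0.237] pointing down, gripper open.
Joint ranges: [-163.93, 163.93], [-17.29, 119.83], [-79.2, 71.16], [3.27, 140.29], [-89.18, 269.18], [5.43, 117.66], [-154.24, 154.24]. Speed limits (degrees/s): [147.25, 147.25, 180, 180, 180, 180, 180].

INTERFACE

Orientations are given as [roll, pitch, yaw] about the fixed x, y, z axes, in that order (R = Rz(yaw) Ry(pitch) Rx(roll)).
In Python, from cell import env gives the robot as it stands.
- The arm moves only by the tool jog_arm, never from a script. Its argument "motion" is a list that holds one entry, the list of rows, each a list of 7 numbers: the shift along the tool's x, y, z in units of 0.1 m (1.0 is 0.1 m), then the turn, a rotation vector about the tool's x, y, z in units of 180 degrees (1.0 is 180 degrees), then the closure, from 0 (fully open) to 1 (shut). A call has 1 to 5 rows; each row is the pose to reach, as a shift and turn from the pose commanded when the call began, along the tool's axes at that moment, turning the shorter way round; what a row does not reach only later rows make up. A row lasts 1/10 s, in which the tool goes at most 50 mm and 8.59 degrees, less where a joint would pass 70% of its speed; a pose out of reach is approached as far as the arm can. A call with a number of a shift or a turn outside -1 to 1 is refused whole. A call with a gripper value outside its range is refused whole. The fingers move at their own pace and stop on an object; "grip_force" is the grip in N (left out, the last holds). Time passes only in rows, so rows that repeat a pose let the fingers close. It gives the time, the measured TCP pose, the force, the opening and the grip force at its end, in the units of the state.
- env.get_obs(): the state, without advancing time (a new reading comes with each control period).
- env.read_camera(name): name is "scene" or "top" or "wrist"; returns (picture, depth): 400x640x3 uint8, red, green, blue; 400x640 float32, m along the optical axis (not along the pixel's ray), 0 where there is no reading.
- env.camera_info(name): a dict with "camera_matrix" (3x3 intrinsics, pixels), "origin" and "orientation" of the camera in the world; the wrist camera has in their place "mount" (4x4, takes a point from camera to tool coordinates, whose origin is the TCP and whose axes are the flange's). Camera axes: x right, y down, z forward; pixel columns grow to the right and rows downward; lengths in m; the calibration is good to about 2 mm. The wrist camera is an equidistant fisheye: a pixel r from the principal point sees the ray r / f radians off the axis. A picture is of the moment at which its call begins: read the wrist's pose just before it. camera_info takes no time and is no camera call.
- env.sign_off(): hands the job in; it is judged then, once.
The state is a dict: "time_s": time; "qpos": joint angles; "joint_velocities": joint speeds; "effort": joint torques, N m; "tool_pos": TCP position; "tool_rot": TCP orientation; "force": force on the tool from outside, world axes, zero at the start; "wrist_torque": the same for the moment, N m; "grip_width": finger opening in m; "grasp_force": force on a finger pad.
Only numpy, scipy, OpenCV 4.12 (cv2) and the standard library are available. Lean on these libraries where they do the work, as an engineer would, in place of code of your own. Each camera call takes 0.05 s, during which the arm holds its last target. There are 200 camera calls.

TASK

I am closing up this flex-shaft speed controller: turn its speed dial back to zero, then pick up the vented cover by its hood and hold it level about 10 mm above the open bay, the right way round, with all four screw holes lined up over their brass threaded holes. Do not knock it against the controller, and finish while still holding it hovering there, touching nothing below, so that I can tuck the wires in and start the screws. Leave the other things on the bench where they are.

Things in the scene. Friction and masses are not known exactly. Their poses are not given: they have to be found in the camera images.
- controller: Bench speed controller of a flexible-shaft machine: grey-green steel box 170 (x) x 240 (y) x 72 mm high, fixed to the bench. Origin: centre of its underside; z up. On its flat top the speed dial is centred at (0, 68) mm and the open service bay (74 x 62 mm, a circuit board inside) at (0, -58) mm, with four brass-ringed threaded holes around it.
- speed_knob (a joint): Speed dial, rad: 0 = pointer on the long red zero tick (also the mechanical stop), growing clockwise seen from above to 4.71 at full speed (one white tick every 0.471). To bring it to zero turn it counter-clockwise seen from above. Friction 0.04 N m; stays where it is left.
- speed_knob_grip (a point): On the dial's axis, 37 mm above the controller's top. Black knob: grip bar 42 mm along this point's x, 14 mm wide (y), 14 to 44 mm above the top, over a skirt of 44 mm diameter on a grey disc of 68 mm. White pointer line at the point's -x end. The point turns with the knob; z up. At zero its x is turned -45 degrees about z from the controller's x: the pointer looks to the controller's -x, +y.
- cover: Vented aluminium cover, about 0.18 kg, flange down on the bench: flange 118 (x) x 106 (y) x 4 mm with four 8 mm holes; hood 70 (x) x 40 (y) mm over its middle, from 4 to 32 mm up, with dark slots and a yellow triangle at its +x end: grip it across the 40 mm. Origin: centre of the flange's underside; z up. One hole is off its corner: it fits one way only, axes parallel to the controller's.
- cover_hole0 (a point): Centre of the cover's screw hole 0 (x- y+, set in from the corner), on the flange's underside, at (-48, 22, 0) mm in the cover's frame.
- thread0 (a point): Centre of the threaded hole in the controller's top that belongs to cover hole 0: 5 mm, in a brass ring of 11 mm; at (-48, -36, 72) mm in the controller's frame, level with its top (the ring stands 0.5 mm proud).
- cover_hole1 (a point): Centre of the cover's screw hole 1 (x- y- corner), on the flange's underside, at (-48, -42, 0) mm in the cover's frame.
- thread1 (a point): Centre of the threaded hole in the controller's top that belongs to cover hole 1: 5 mm, in a brass ring of 11 mm; at (-48, -100, 72) mm in the controller's frame, level with its top (the ring stands 0.5 mm proud).
- cover_hole2 (a point): Centre of the cover's screw hole 2 (x+ y- corner), on the flange's underside, at (48, -42, 0) mm in the cover's frame.
- thread2 (a point): Centre of the threaded hole in the controller's top that belongs to cover hole 2: 5 mm, in a brass ring of 11 mm; at (48, -100, 72) mm in the controller's frame, level with its top (the ring stands 0.5 mm proud).
- cover_hole3 (a point): Centre of the cover's screw hole 3 (x+ y+ corner), on the flange's underside, at (48, 42, 0) mm in the cover's frame.
- thread3 (a point): Centre of the threaded hole in the controller's top that belongs to cover hole 3: 5 mm, in a brass ring of 11 mm; at (48, -16, 72) mm in the controller's frame, level with its top (the ring stands 0.5 mm proud).
- screwdriver: Bystander: orange-handled screwdriver, 170 mm, 26 mm thick, lying on the bench beyond the controller. Origin under its middle.
- screw_tin: Bystander: closed round steel tin of screws, 68 mm diameter, 26 mm high, beyond and left of the controller. Origin: centre of its underside.
- ring_box: Bystander: black gift box 88 x 88 x 46 mm, beyond the cover. Origin: centre of its underside.
- tumbler: Bystander: pink drinking tumbler with a steel lid, 92 mm diameter, 197 mm high, to the left. Origin: centre of its underside.
There are look-alikes about, which are no part of the job. Several things look just like the cover: the one meant starts farthest to the robot's left.

How it is judged:
By the outcome, as a careful person would: the job done as asked, in the order asked, and still so for the second after the job is handed in, while the arm keeps its last pose, push and grip.
It also fails if it takes over 58 s, if anything falls off the work surface, if the arm or the gripper's body presses on something with over 40 N, if the wrist force passes 120 N, or if a joint passes its speed limit or range.

## Working session

There is one attempt and no reset: what is moved stays moved. The work goes in short steps, Python scripts to look and compute and a tool call to move; the robot and the scene stay as the last step left them, time stands still between calls to the robot, and variables do not carry over. Pictures are saved under pics/ and viewed, at most 10 in all, crops included, and the job is handed in when it is done.

Besides the shell and the picture viewer there is one more tool, called after "Request:" by a JSON object that holds its "fn" and its "kwargs". jog_arm: Moves the arm, as the interface text tells. Shifts and turns lie within -1 to 1; 1 stands for 0.1 m of shift or 180 degrees of turn. Its arguments: {"type":"object","properties":{"motion":{"type":"array","items":{"type":"array","items":{"type":"array","items":{"type":"number"}}}},"grip_force":{"type":"number"}},"required":["motion"]}

```bash
mkdir -p pics; python3 - <<'E'
from cell import env
import cv2,numpy as np
for n in ("scene","top"):
    p,d=env.read_camera(n); cv2.imwrite(f"pics/{n}0.png",p[...,::-1]); np.savez(f"{n}0.npz",p=p,d=d)
    print(n,env.camera_info(n))
print(env.camera_info("wrist"))
o=env.get_obs(); print(o)
E
```

```text
scene {'camera_matrix': array([[510.01102578,   0.        , 322.38103943],
       [  0.        , 510.01102578, 200.69099419],
       [  0.        ,   0.        ,   1.        ]]), 'origin': array([ 1.23171585, -0.83715004,  1.0327935 ]), 'orientation': array([-131.587401  ,    1.07223251,   36.9294393 ])}
top {'camera_matrix': array([[363.79582853,   0.        , 316.73663709],
       [  0.        , 363.79582853, 196.31914648],
       [  0.        ,   0.        ,   1.        ]]), 'origin': array([0.31535809, 0.04028929, 1.26997632]), 'orientation': array([-167.85775424,    0.30313727,  -95.71541265])}
{'camera_matrix': array([[309.70691629,   0.        , 320.21857246],
       [  0.        , 309.70691629, 197.25957325],
       [  0.        ,   0.        ,   1.        ]]), 'mount': array([[-2.52184792e-04, -9.53932906e-01, -3.00019911e-01,
         8.25948333e-02],
       [ 9.99999940e-01, -3.11978335e-04,  1.51395361e-04,
        -1.53159720e-04],
       [-2.38020729e-04, -3.00019855e-01,  9.53932927e-01,
        -1.47664726e-01],
       [ 0.00000000e+00,  0.00000000e+00,  0.00000000e+00,
         1.00000000e+00]])}
{'time_s': 0.1, 'qpos': array([75.46534302, 18.43363876, -4.01696593, 83.16680513,  1.29351379,
       78.54083311, -3.26025258]), 'joint_velocities': array([-0.06902007, -0.05219356, -0.03405682, -0.07611592, -0.00735193,
        0.02305087,  0.08541807]), 'effort': array([-5.93198965e-04, -4.92573774e+01, -4.06093905e-01, -3.13401997e+01,
       -6.42250967e-02,  3.94282106e-02,  7.34303831e-05]), 'tool_pos': array([ 0.17183769, -0.62639449,  0.23559405]), 'tool_rot': array([-1.79903877e+02,  3.51195560e-03,  1.53450421e+01]), 'force': array([-1.04607234,  0.46795495,  0.12838777]), 'wrist_torque': array([ 0.07370082, -0.05704035,  0.00785774]), 'grasp_force': 0.0, 'grip_width': 0.08740479977146283}
```

View pics/top0.png

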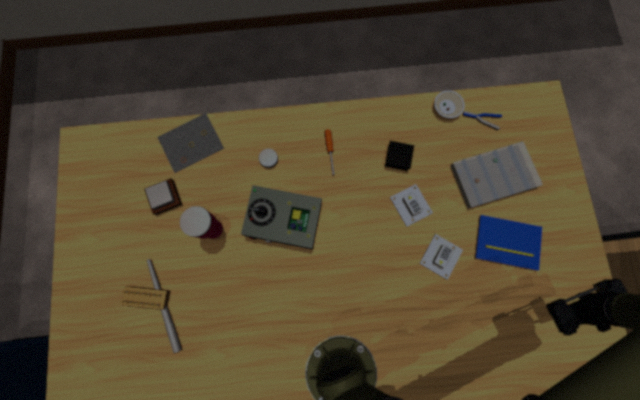

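View pics/scene0.png

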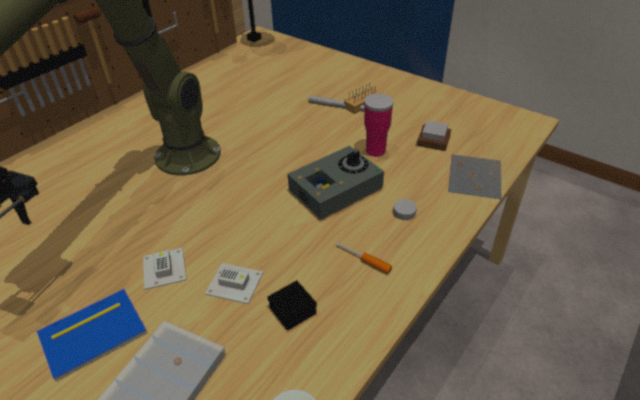

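The top view (up = +x, right = −y) shows the controller at about (282,217) with its dial at (262,211) and bay at (299,220). Two covers lie at (411,205) and (441,256). The one at (411,205) is farther to the robot's left, so it is the target. In the scene view the same cover is at (234,281).

```bash
cat > h.py <<'E'
from cell import env
import cv2,numpy as np
from scipy.spatial.transform import Rotation as R
def tool():
    o=env.get_obs(); return np.array(o["tool_pos"]),R.from_euler("xyz",o["tool_rot"],degrees=True).as_matrix(),o
def cam(n,tp=None):
    i=env.camera_info(n);K=i["camera_matrix"]
    if n=="wrist":
        M=i["mount"];p,Q=tp; return K,p+Q@M[:3,3],Q@M[:3,:3]
    return K,i["origin"],R.from_euler("xyz",i["orientation"],degrees=True).as_matrix()
def rays(n,uv,c):
    K=c[0];uv=np.atleast_2d(np.asarray(uv,float))
    x=np.c_[(uv-K[:2,2])/K[0,0],np.ones(len(uv))]
    if n=="wrist":
        r=np.hypot(x[:,0],x[:,1])+1e-12; s=np.sin(r)/r
        x=np.c_[x[:,0]*s,x[:,1]*s,np.cos(r)]
    return x@c[2].T
def onplane(n,uv,z,c=None):
    c=c or cam(n); d=rays(n,uv,c); z=np.broadcast_to(z,len(d))
    return c[1]+d*((z-c[1][2])/d[:,2])[:,None]
def proj(n,P,c=None):
    c=c or cam(n);x=(np.atleast_2d(P)-c[1])@c[2];K=c[0]
    if n=="wrist":
        h=np.hypot(x[:,0],x[:,1])+1e-12;a=np.arctan2(h,x[:,2]);xy=x[:,:2]*(a/h)[:,None]
    else: xy=x[:,:2]/x[:,2:]
    return xy*K[0,0]+K[:2,2]
E
python3 - <<'E'
from h import *
d=np.load("top0.npz");p=d["p"];hsv=cv2.cvtColor(p,cv2.COLOR_RGB2HSV)
for u,v in [(282,217),(411,205),(441,256)]: print(p[v-3:v+4:3,u-3:u+4:3].reshape(-1,3).tolist(),d["d"][v,u])
for nm,pts,z in [("corners",[(254,186),(322,198),(312,248),(243,236)],.072),("dial",[(262,211)],.09),("bay",[(299,220)],.072),("cov",[(411,205),(441,256)],.02),("tumbler",[(200,222)],.197),("box",[(400,155)],.046),("tin",[(268,158)],.02)]:
    print(nm,onplane("top",pts,z).round(3).tolist())
a=cv2.resize(p[170:270,225:325],(400,400),interpolation=cv2.INTER_CUBIC);b=cv2.resize(p[180:280,380:480],(400,400),interpolation=cv2.INTER_CUBIC)
cv2.imwrite("pics/z.png",np.hstack([a,b])[...,::-1])
E
```

```text
[[70, 73, 67], [70, 73, 66], [65, 70, 64], [66, 68, 63], [67, 70, 65], [70, 71, 66], [65, 68, 62], [66, 67, 61], [69, 72, 66]] 1.2115378
[[107, 109, 115], [73, 75, 79], [72, 74, 78], [85, 87, 89], [86, 87, 92], [70, 73, 77], [52, 51, 49], [99, 103, 107], [79, 81, 85]] 1.2588648
[[74, 73, 73], [89, 93, 96], [71, 71, 75], [100, 103, 109], [80, 81, 87], [69, 72, 74], [111, 114, 120], [111, 113, 112], [86, 87, 94]] 1.2188501
corners [[0.63, 0.229, 0.072], [0.565, 0.004, 0.072], [0.402, 0.054, 0.072], [0.464, 0.276, 0.072]]
dial [[0.538, 0.205, 0.09]]
bay [[0.498, 0.088, 0.072]]
cov [[0.52, -0.304, 0.02], [0.335, -0.378, 0.02]]
tumbler [[0.503, 0.376, 0.197]]
box [[0.697, -0.286, 0.046]]
tin [[0.742, 0.181, 0.02]]
```

View pics/z.png

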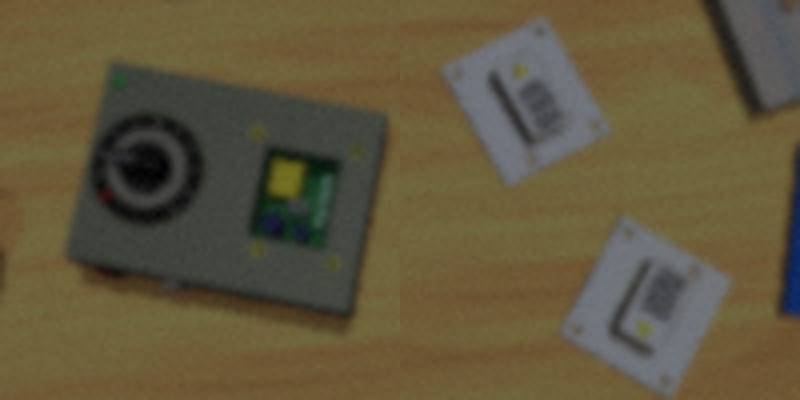

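The controller's yaw is about −16°. The pointer sits roughly 57° clockwise of the red tick. On the left cover, the triangle points up in the image and hole 0 is at the lower left, so it matches the true layout. I'll fly to a wrist view of the cover first.

Request:
{"fn": "jog_arm", "kwargs": {"motion": [[[0.33,-0.14,-0.05,0,0,0,0],[0.66,-0.28,-0.11,0,0,0,0],[0.99,-0.42,-0.16,0,0,0,0]]]}}

```text
time_s: 0.4
tool_pos: [0.257, -0.5592, 0.2522]
tool_rot: [-179.9, 0.0, 15.3]
force: [0.3, 0.4, -0.1]
grip_width: 0.0871
grasp_force: 0.0
```

Request:
{"fn": "jog_arm", "kwargs": {"motion": [[[0.33,-0.14,-0.05,0,0,0,0],[0.66,-0.28,-0.11,0,0,0,0],[0.99,-0.42,-0.16,0,0,0,0]]]}}

```text
time_s: 0.7
tool_pos: [0.3415, -0.4923, 0.2685]
tool_rot: [-180.0, 0.0, 15.3]
force: [0.3, -1.1, -0.1]
grip_width: 0.0868
grasp_force: 0.0
```

Request:
{"fn": "jog_arm", "kwargs": {"motion": [[[0.33,-0.14,-0.05,0,0,0,0],[0.66,-0.28,-0.11,0,0,0,0],[0.99,-0.42,-0.16,0,0,0,0]]]}}

```text
time_s: 1.0
tool_pos: [0.4259, -0.4256, 0.2844]
tool_rot: [-180.0, 0.0, 15.3]
force: [0.9, -1.4, -1.0]
grip_width: 0.0871
grasp_force: 0.0
```

Request:
{"fn": "jog_arm", "kwargs": {"motion": [[[0.33,-0.14,-0.05,0,0,0,0],[0.66,-0.28,-0.11,0,0,0,0],[0.99,-0.42,-0.16,0,0,0,0],[0.99,-0.42,-0.16,0,0,0,0]]]}}

```text
time_s: 1.4
tool_pos: [0.5144, -0.354, 0.3007]
tool_rot: [-179.9, -0.2, 15.9]
force: [-0.1, 0.6, 0.4]
grip_width: 0.0873
grasp_force: 0.0
```

```bash
python3 - <<'E'
from h import *
p,Q,o=tool(); im,d=env.read_camera("wrist"); np.savez("w1.npz",im=im,d=d,p=p,Q=Q); cv2.imwrite("pics/w1.png",im[...,::-1])
print(o["time_s"],o["qpos"],p,o["tool_rot"])
print(proj("wrist",[[.52,-.304,.02]],cam("wrist",(p,Q))))
E
```

```text
1.4 [ 47.38105288  15.00523255 -18.79876895  80.81561255   4.55338218
  84.89700712 -45.31043348] [ 0.51438967 -0.35395472  0.30073584] [-179.86918365   -0.22336403   15.90950922]
[[287.48554093 149.40842478]]
```

View pics/w1.png

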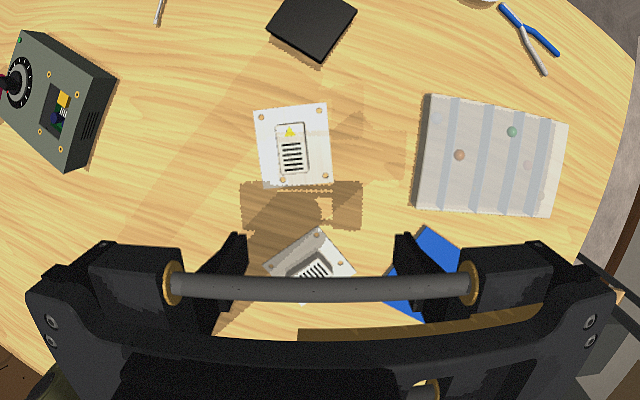

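The wrist view shows the target cover with its triangle up. The holes are near (262,118), (320,110), (326,175) and, inset, (282,179). The controller is at the left edge. Next I'll measure the cover.

```bash
cat > cov.py <<'E'
from h import *
H=np.array([[-48,22],[-48,-42],[48,-42],[48,42]])/1000
def fit(model,pts):
    "2D rigid fit pts=R model+t"
    mc,pc=model.mean(0),pts.mean(0);A=(model-mc).T@(pts-pc)
    th=np.arctan2(A[0,1]-A[1,0],A[0,0]+A[1,1]);r=np.array([[np.cos(th),-np.sin(th)],[np.sin(th),np.cos(th)]])
    t=pc-r@mc;return t,np.degrees(th),np.linalg.norm(pts-(model@r.T+t),axis=1)*1000
E
python3 - <<'E'
from cov import *
d=np.load("w1.npz");im=d["im"];c=cam("wrist",(d["p"],d["Q"]))
guess=[(282,179),(326,175),(320,110),(262,118)]
sat=cv2.GaussianBlur(cv2.cvtColor(im,cv2.COLOR_RGB2HSV)[...,1],(3,3),0).astype(float)
out=[]
for u,v in guess:
    w=sat[v-7:v+8,u-7:u+8].copy();w=np.clip(w-np.median(w)-25,0,None)
    n,l,s,ce=cv2.connectedComponentsWithStats((w>0).astype(np.uint8)); k=l[7,7] if l[7,7] else 1+np.argmin(np.hypot(*(ce[1:]-7).T))
    yy,xx=np.mgrid[-7:8,-7:8];m=w*(l==k); out.append((u+(m*xx).sum()/m.sum(),v+(m*yy).sum()/m.sum())); print(out[-1],s[k,4])
P=onplane("wrist",out,.003,c)[:,:2];print(P.round(4)); print(fit(H,P))
E
```

```text
(np.float64(282.3408644400786), np.float64(179.15913555992142)) 25
(np.float64(324.9628217349857), np.float64(175.10962821734987)) 28
(np.float64(318.5872313527181), np.float64(110.16055625790139)) 33
(np.float64(260.8831749580771), np.float64(116.91000558971493)) 35
[[ 0.4717 -0.3067]
 [ 0.4949 -0.366 ]
 [ 0.584  -0.3309]
 [ 0.5532 -0.2532]]
(array([ 0.52415677, -0.30953855]), np.float64(21.496265332001485), array([0.30411873, 0.2120972 , 0.19706571, 0.344663  ]))
```

Request:
{"fn": "jog_arm", "kwargs": {"motion": [[[0.1,-0.42,0,0,0,0,0],[0.2,-0.85,0,0,0,0,0]]]}}

```text
time_s: 1.65
tool_pos: [0.5046, -0.2743, 0.2993]
tool_rot: [-179.9, 0.1, 15.0]
force: [1.6, 0.3, -0.0]
grip_width: 0.0872
grasp_force: 0.0
```

Request:
{"fn": "jog_arm", "kwargs": {"motion": [[[0.1,-0.42,0,0,0,0,0],[0.2,-0.85,0,0,0,0,0]]]}}

```text
time_s: 1.85
tool_pos: [0.5017, -0.1855, 0.3]
tool_rot: [180.0, 0.1, 15.2]
force: [1.1, 0.4, 0.8]
grip_width: 0.0868
grasp_force: 0.0
```

Request:
{"fn": "jog_arm", "kwargs": {"motion": [[[0.1,-0.42,0,0,0,0,0],[0.2,-0.85,0,0,0,0,0]]]}}

```text
time_s: 2.05
tool_pos: [0.4987, -0.0983, 0.3002]
tool_rot: [180.0, 0.1, 15.2]
force: [0.6, 0.4, -0.2]
grip_width: 0.0869
grasp_force: 0.0
```

Request:
{"fn": "jog_arm", "kwargs": {"motion": [[[0.07,-0.28,0,0,0,-0.04,0],[0.14,-0.57,0,0,0,-0.08,0],[0.2,-0.85,0,0,0,-0.125,0]]]}}

```text
time_s: 2.35
tool_pos: [0.4959, -0.0112, 0.3002]
tool_rot: [180.0, 0.1, 38.0]
force: [-0.1, 0.1, 0.3]
grip_width: 0.0871
grasp_force: 0.0
```

Request:
{"fn": "jog_arm", "kwargs": {"motion": [[[0.17,-0.24,0,0,0,-0.04,0],[0.34,-0.47,0,0,0,-0.08,0],[0.51,-0.71,0,0,0,-0.125,0],[0.51,-0.71,0,0,0,-0.125,0],[0.51,-0.71,0,0,0,-0.125,0]]]}}

```text
time_s: 2.85
tool_pos: [0.4931, 0.0754, 0.3002]
tool_rot: [180.0, 0.1, 60.3]
force: [0.1, -1.1, 0.0]
grip_width: 0.0868
grasp_force: 0.0
```

```bash
python3 - <<'E'
from h import *
p,Q,o=tool(); im,d=env.read_camera("wrist"); np.savez("w2.npz",im=im,d=d,p=p,Q=Q); cv2.imwrite("pics/w2.png",im[...,::-1])
print(o["time_s"],o["qpos"],p,o["tool_rot"])
print(proj("wrist",[[.538,.205,.09]],cam("wrist",(p,Q))))
E
```

```text
2.85 [ 2.67630856e+01 -1.77100770e-01 -3.80818195e+01  9.71261329e+01
 -4.32075497e-02  8.30553042e+01 -4.10510720e+01] [0.49306389 0.07536959 0.30021557] [1.79988122e+02 7.76342234e-02 6.02622409e+01]
[[297.97101179  58.04486311]]
```

View pics/w2.png

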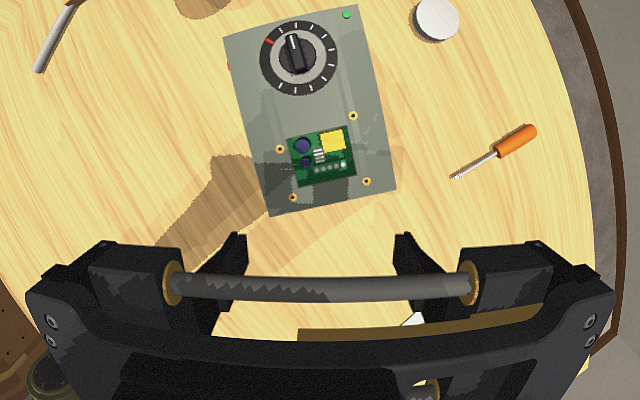

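The dial is at about (298,55). Its pointer points up at (292,40), and the red zero tick is at (269,41). The brass holes are t0 (280,149), t1 (292,197), t2 (366,181) and t3 (353,116).

```bash
cat >> cov.py <<'E'
T=np.array([[-48,-36],[-48,-100],[48,-100],[48,-16]])/1000
def rot(a): a=np.radians(a);return np.array([[np.cos(a),-np.sin(a)],[np.sin(a),np.cos(a)]])
def brass(im,guess,r=8):
    h=cv2.cvtColor(im,cv2.COLOR_RGB2HSV);m0=((h[...,1]>80)&(h[...,0]>8)&(h[...,0]<35)&(h[...,2]>50)).astype(np.uint8);out=[]
    for u,v in guess:
        u,v=int(round(u)),int(round(v));m=m0[v-r:v+r+1,u-r:u+r+1]
        ct,_=cv2.findContours(m,cv2.RETR_EXTERNAL,cv2.CHAIN_APPROX_NONE)
        (x,y),rad=cv2.minEnclosingCircle(max(ct,key=len));M=cv2.moments(cv2.convexHull(max(ct,key=len)))
        out.append((u-r+M["m10"]/M["m00"],v-r+M["m01"]/M["m00"]))
    return np.array(out)
def knob(im,c,t,yaw):
    "pointer direction (world deg) from white pixels at the bar's top, red tick dir"
    ax=t+rot(yaw)@[0,.068]
    cu=proj("wrist",[[*ax,.116]],c)[0];h=cv2.cvtColor(im,cv2.COLOR_RGB2HSV)
    vv,uu=np.mgrid[0:400,0:640];uv=np.c_[uu.ravel(),vv.ravel()]
    near=np.hypot(*(uv-cu).T)<60;uv=uv[near];col=im.reshape(-1,3)[near].astype(int)
    P=onplane("wrist",uv,.116,c)[:,:2]-ax;D=onplane("wrist",uv,.076,c)[:,:2]-ax
    w=(col.min(1)>130)&(np.hypot(*P.T)<.024)&(np.hypot(*P.T)>.004)
    rd=(col[:,0]>120)&(col[:,1]<70)&(np.hypot(*D.T)<.04)
    ang=lambda X:np.degrees(np.arctan2(*X.mean(0)[::-1]))
    return ax,w.sum(),ang(P[w]),P[w].mean(0),rd.sum(),ang(D[rd]),np.hypot(*D[rd].mean(0))
E
python3 - <<'E'
from cov import *
d=np.load("w2.npz");im=d["im"];c=cam("wrist",(d["p"],d["Q"]))
uv=brass(im,[(280,149),(292,197),(366,181),(353,116)]);print(uv)
P=onplane("wrist",uv,.0725,c)[:,:2];t,y,r=fit(T,P);print(t,y,r)
print(knob(im,c,t,y), "zero dir",y+135)
E
```

```text
[[279.46612466 148.5799458 ]
 [292.08099688 196.89719626]
 [365.95718654 180.9235474 ]
 [352.53623188 115.2115942 ]]
[0.51921033 0.1442607 ] -16.91643796773214 [0.14122853 0.1866299  0.08037105 0.16094836]
(array([0.53899674, 0.20931835]), np.int64(436), np.float64(82.8880800690949), array([0.00116089, 0.00930439]), np.int64(15), np.float64(118.9015197913524), np.float64(0.037103724067532436)) zero dir 118.08356203226786
```

```bash
python3 - <<'E'
from cov import *
d=np.load("w2.npz");im=d["im"];c=cam("wrist",(d["p"],d["Q"]))
print(proj("wrist",[[.539,.2093,.116]],c))
cv2.imwrite("pics/k.png",cv2.resize(im[10:105,250:350],None,fx=5,fy=5,interpolation=cv2.INTER_CUBIC)[...,::-1])
E
```

```text
[[295.05393232  50.83975166]]
```

View pics/k.png

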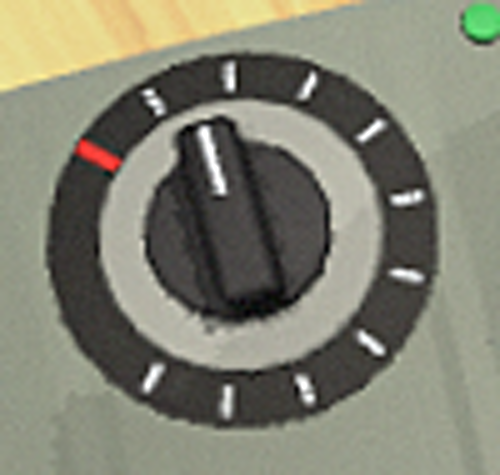

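The white pointer line runs from crop (202,128) to (222,193). That places the bar-top centre at about (228,200), which matches the predicted axis.

```bash
python3 - <<'E'
from cov import *
d=np.load("w2.npz");im=d["im"];c=cam("wrist",(d["p"],d["Q"]))
g=cv2.GaussianBlur(cv2.cvtColor(im,cv2.COLOR_RGB2GRAY),(0,0),.5)[34:51,286:298]
ct,_=cv2.findContours((g>110).astype(np.uint8),cv2.RETR_LIST,cv2.CHAIN_APPROX_NONE)
n,l,s,ce=cv2.connectedComponentsWithStats((g>110).astype(np.uint8));print(s.tolist(),ce.tolist())
P=onplane("wrist",[(290.4,35.6),(294.4,48.6)],.116,c)[:,:2]
e=P[0]-P[1];print(P-[.539,.2093],np.degrees(np.arctan2(e[1],e[0])),np.degrees(np.arctan2(*(P[0]-[.539,.2093])[::-1])))
E
```

```text
[[0, 0, 12, 17, 159], [0, 0, 3, 2, 4], [3, 1, 7, 14, 40], [11, 0, 1, 1, 1]] [[5.477987421383648, 8.364779874213836], [0.75, 0.25], [5.925, 7.525], [11.0, 0.0]]
[[0.00420807 0.01732482]
 [0.00063783 0.0025075 ]] 76.4527927098548 76.34766459285987
```

Request:
{"fn": "jog_arm", "kwargs": {"motion": [[[0.35,-0.07,0.2,0,0,-0.045,0],[0.7,-0.13,0.4,0,0,-0.0896,0],[0.7,-0.13,0.4,0,0,-0.0896,0],[0.7,-0.13,0.4,0,0,-0.0896,0]]]}}

```text
time_s: 3.3
tool_pos: [0.5166, 0.1421, 0.2596]
tool_rot: [-179.9, 0.1, 76.3]
force: [0.1, -0.5, 1.1]
grip_width: 0.0872
grasp_force: 0.0
```

```bash
cat > go.py <<'E'
from h import *
import sys
def go(x,y,z,yaw):
    p,Q,o=tool();print(o["time_s"],p.round(4),np.round(o["tool_rot"],2),"F",np.round(o["force"],1),"w",o["grip_width"])
    G=R.from_euler("xyz",[180,0,yaw],degrees=True).as_matrix()
    print("shift",(Q.T@(np.array([x,y,z])-p)/.1).round(3),"turn",(R.from_matrix(Q.T@G).as_rotvec()/np.pi).round(4))
if __name__=="__main__": go(*map(float,sys.argv[1:]))
E
python3 go.py .539 .2093 .106 76.4
```

```text
3.3 [0.5166 0.1421 0.2596] [-1.7989e+02  7.0000e-02  7.6320e+01] F [ 0.1 -0.5  1.1] w 0.08719518752860489
shift [0.708 0.061 1.535] turn [-0.0006  0.0004 -0.0004]
```

Request:
{"fn": "jog_arm", "kwargs": {"motion": [[[0.35,0.03,0.35,0,0,0,0],[0.71,0.06,0.7,0,0,0,0],[0.71,0.06,0.7,0,0,0,0]]]}}

```text
time_s: 3.6
tool_pos: [0.5371, 0.2123, 0.1856]
tool_rot: [-179.5, 0.1, 76.5]
force: [-1.4, 1.2, -1.0]
grip_width: 0.0869
grasp_force: 0.0
```

Request:
{"fn": "jog_arm", "kwargs": {"motion": [[[0,0,0.25,0,0,0,0],[0,0,0.5,0,0,0,0],[0,0,0.7,0,0,0,0],[0,0,0.83,0,0,0,0],[0,0,0.83,0,0,0,0.5]]], "grip_force": 10}}

```text
time_s: 4.1
tool_pos: [0.5389, 0.2086, 0.1064]
tool_rot: [-179.9, 0.1, 76.3]
force: [-0.7, -0.1, -0.2]
grip_width: 0.0838
grasp_force: 0.0
```

Request:
{"fn": "jog_arm", "kwargs": {"motion": [[[0,0,0,0,0,0,1],[0,0,0,0,0,0,1],[0,0,0,0,0,0,1],[0,0,0,0,0,0,1],[0,0,0,0,0,0,1]]], "grip_force": 10}}

```text
time_s: 4.6
tool_pos: [0.5393, 0.2113, 0.1079]
tool_rot: [180.0, -0.0, 76.5]
force: [0.1, -0.4, 0.7]
grip_width: 0.0464
grasp_force: 0.0
```

Request:
{"fn": "jog_arm", "kwargs": {"motion": [[[0,0,0,0,0,0,1],[0,0,0,0,0,0,1],[0,0,0,0,0,0,1]]]}}

```text
time_s: 4.9
tool_pos: [0.539, 0.2112, 0.1075]
tool_rot: [-180.0, 0.0, 76.5]
force: [-0.3, -0.1, -0.4]
grip_width: 0.0227
grasp_force: 0.0
```

```bash
python3 go.py .539 .2093 .106 118.1; python3 -c "
from h import *
print(env.get_obs()['wrist_torque'])"
```

```text
4.9 [0.539  0.2112 0.1075] [-1.800e+02  1.000e-02  7.648e+01] F [-0.3 -0.1 -0.4] w 0.022715940281123472
shift [-0.019  0.004  0.015] turn [-0.      0.     -0.2312]
[-0.06215687 -0.0326004   0.00275255]
```

Request:
{"fn": "jog_arm", "kwargs": {"motion": [[[-0.02,0,0.01,0,0,0,1],[-0.02,0,0.01,0,0,0,1],[-0.02,0,0.01,0,0,0,1],[-0.02,0,0.01,0,0,0,1]]]}}

```text
time_s: 5.3
tool_pos: [0.539, 0.2093, 0.1066]
tool_rot: [180.0, -0.0, 76.5]
force: [2.3, 0.7, -1.2]
grip_width: 0.0141
grasp_force: 10.0
```

```bash
python3 go.py .539 .2093 .106 118.1
```

```text
5.3 [0.539  0.2093 0.1066] [ 1.7996e+02 -2.0000e-02  7.6470e+01] F [ 2.3  0.7 -1.2] w 0.014091762798597985
shift [-0.     0.     0.006] turn [ 0.0003 -0.     -0.2313]
```

Request:
{"fn": "jog_arm", "kwargs": {"motion": [[[0,0,0,0,0,-0.045,1],[0,0,0,0,0,-0.09,1],[0,0,0,0,0,-0.135,1],[0,0,0,0,0,-0.18,1],[0,0,0,0,0,-0.215,1]]], "grip_force": 15}}

```text
time_s: 5.8
tool_pos: [0.539, 0.2094, 0.1066]
tool_rot: [180.0, 0.0, 115.5]
force: [2.3, 2.0, -1.2]
grip_width: 0.0139
grasp_force: 15.0
```

Request:
{"fn": "jog_arm", "kwargs": {"motion": [[[0,0,0,0,0,-0.009,1],[0,0,0,0,0,-0.017,1],[0,0,0,0,0,-0.02,1],[0,0,0,0,0,-0.02,1]]]}}

```text
time_s: 6.2
tool_pos: [0.539, 0.2093, 0.1066]
tool_rot: [180.0, 0.0, 118.7]
force: [2.6, 1.3, -2.2]
grip_width: 0.0138
grasp_force: 15.0
```

```bash
python3 go.py .539 .2093 .106 118.1; python3 -c "
from h import *
print(env.get_obs()['wrist_torque'])"
```

```text
6.2 [0.539  0.2093 0.1066] [1.7996e+02 1.0000e-02 1.1870e+02] F [ 2.6  1.3 -2.2] w 0.013798003374309854
shift [-0.    -0.     0.006] turn [0.0002 0.     0.0033]
[ 0.36689951 -0.85308996 -0.15780347]
```

Request:
{"fn": "jog_arm", "kwargs": {"motion": [[[0,0,0,0,0,-0.006,1],[0,0,0,0,0,-0.006,1]]]}}

```text
time_s: 6.4
tool_pos: [0.5389, 0.2094, 0.1066]
tool_rot: [180.0, 0.0, 119.8]
force: [4.1, 1.2, -1.8]
grip_width: 0.0144
grasp_force: 15.0
```

```bash
python3 -c "
from h import *
o=env.get_obs();print(o['wrist_torque'],o['tool_rot'])"
```

```text
[ 0.4284673  -1.02681326 -0.34901269] [1.79960760e+02 4.32905463e-03 1.19836854e+02]
```

Request:
{"fn": "jog_arm", "kwargs": {"motion": [[[0,0,0,0,0,0,0],[0,0,0,0,0,0,0],[0,0,0,0,0,0,0],[0,0,0,0,0,0,0]]]}}

```text
time_s: 6.8
tool_pos: [0.538, 0.2092, 0.1063]
tool_rot: [-179.9, 0.0, 119.9]
force: [0.3, -0.2, -0.5]
grip_width: 0.0381
grasp_force: 0.0
```

Request:
{"fn": "jog_arm", "kwargs": {"motion": [[[0,0,-0.25,0,0,0,0],[0,0,-0.5,0,0,0,0],[0,0,-0.95,0,0,0,0]]]}}

```text
time_s: 7.1
tool_pos: [0.5366, 0.2082, 0.2]
tool_rot: [-179.7, -0.1, 119.9]
force: [0.2, -0.4, -0.2]
grip_width: 0.0625
grasp_force: 0.0
```

Request:
{"fn": "jog_arm", "kwargs": {"motion": [[[-0.3,0,-0.3,0,0,0,0],[-0.6,0,-0.6,0,0,0,0],[-0.99,0,-0.9,0,0,0,0],[-0.99,0,-0.9,0,0,0,0],[-0.99,0,-0.9,0,0,0,0]]]}}

```text
time_s: 7.6
tool_pos: [0.5883, 0.1225, 0.2918]
tool_rot: [180.0, -0.0, 119.7]
force: [0.6, 0.4, -0.6]
grip_width: 0.0864
grasp_force: 0.0
```

```bash
python3 - <<'E'
from cov import *
p,Q,o=tool(); im,d=env.read_camera("wrist"); np.savez("w3.npz",im=im,d=d,p=p,Q=Q);c=cam("wrist",(p,Q))
print(o["time_s"],o["qpos"],p,o["tool_rot"])
k=proj("wrist",[[.539,.2093,.116]],c)[0];print(k)
th=[*(np.array([.51921,.14426])+T@rot(-16.9).T)]
g=proj("wrist",[[*q,.0725] for q in th],c);print(g)
u,v=k.astype(int);u0,v0=max(u-50,0),max(v-50,0)
print(u0,v0);cv2.imwrite("pics/k2.png",cv2.resize(im[v0:v+50,u0:u+50],None,fx=5,fy=5,interpolation=cv2.INTER_CUBIC)[...,::-1])
E
```

```text
7.6 [ 27.12184575  17.54473298 -51.4998974   84.22325347  13.68587974
  84.77404299   5.40806434] [0.58831064 0.12253366 0.2917939 ] [ 1.79978349e+02 -1.53875118e-02  1.19715621e+02]
[320.53779399  86.83239983]
[[230.54667055 121.67974941]
 [197.87305249 158.28329349]
 [250.93890949 210.67003299]
 [297.2623976  165.96890275]]
270 36
```

View pics/k2.png

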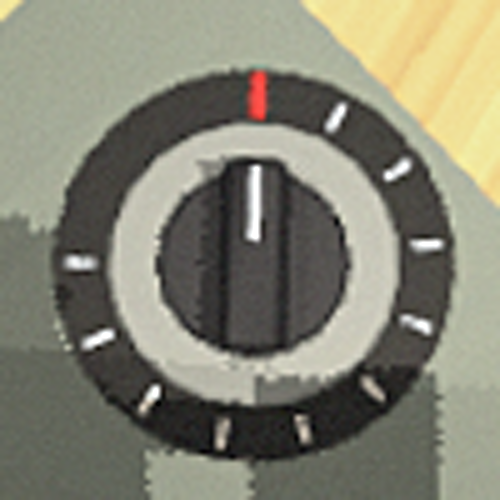

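The pointer now lines up with the red zero tick, so the dial is at zero. Next I'll re-measure the threads and plan the hops back to the cover.

```bash
cat >> go.py <<'E'
def hops(goal,yawg,n,start=None):
    p,Q,o=tool();yaw=o["tool_rot"][2];d=(np.array(goal)-p)/n;dy=((yawg-yaw+180)%360-180)/n
    for i in range(n):
        print((R.from_euler("xyz",[180,0,yaw+i*dy],degrees=True).as_matrix().T@d/.1).round(2).tolist(),"turnz",round(-dy/180,3))
E
python3 - <<'E'
from cov import *
from go import hops
d=np.load("w3.npz");im=d["im"];c=cam("wrist",(d["p"],d["Q"]))
uv=brass(im,[(231,122),(198,158),(251,211),(297,166)])
P=onplane("wrist",uv,.0725,c)[:,:2];print(uv,fit(T,P))
hops([.44,-.342,.23],21.5,5)
E
```

```text
[[230.75       121.52298851]
 [198.08653846 158.05128205]
 [251.07092199 210.46099291]
 [297.421875   165.45052083]] (array([0.51917172, 0.14471074]), np.float64(-16.822673092201022), array([0.17627562, 0.09270004, 0.15116223, 0.20660181]))
[-0.66, -0.72, 0.12] turnz 0.109
[-0.86, -0.45, 0.12] turnz 0.109
[-0.97, -0.14, 0.12] turnz 0.109
[-0.96, 0.2, 0.12] turnz 0.109
[-0.84, 0.51, 0.12] turnz 0.109
```

Request:
{"fn": "jog_arm", "kwargs": {"motion": [[[-0.22,-0.24,0,0,0,0.036,0],[-0.44,-0.48,0,0,0,0.073,0],[-0.66,-0.72,0,0,0,0.109,0]]]}}

```text
time_s: 7.95
tool_pos: [0.5566, 0.0314, 0.2902]
tool_rot: [-179.9, -0.0, 100.2]
force: [1.2, -0.4, 0.5]
grip_width: 0.0873
grasp_force: 0.0
```

Request:
{"fn": "jog_arm", "kwargs": {"motion": [[[-0.29,-0.15,0,0,0,0.036,0],[-0.57,-0.3,0,0,0,0.073,0],[-0.86,-0.45,0,0,0,0.109,0]]]}}

```text
time_s: 8.25
tool_pos: [0.5278, -0.0614, 0.2904]
tool_rot: [-179.9, 0.0, 80.5]
force: [0.3, 0.3, -0.6]
grip_width: 0.0872
grasp_force: 0.0
```

Request:
{"fn": "jog_arm", "kwargs": {"motion": [[[-0.32,-0.05,0.07,0,0,0.036,0],[-0.65,-0.1,0.13,0,0,0.073,0],[-0.97,-0.14,0.2,0,0,0.109,0]]]}}

```text
time_s: 8.55
tool_pos: [0.4985, -0.1549, 0.2703]
tool_rot: [-179.9, 0.0, 60.9]
force: [0.3, -0.2, -0.9]
grip_width: 0.0866
grasp_force: 0.0
```

Request:
{"fn": "jog_arm", "kwargs": {"motion": [[[-0.32,0.07,0.07,0,0,0.036,0],[-0.64,0.13,0.13,0,0,0.073,0],[-0.96,0.2,0.2,0,0,0.109,0]]]}}

```text
time_s: 8.85
tool_pos: [0.4698, -0.2483, 0.2502]
tool_rot: [-179.9, 0.0, 41.3]
force: [-0.7, 0.7, 0.5]
grip_width: 0.0867
grasp_force: 0.0
```

Request:
{"fn": "jog_arm", "kwargs": {"motion": [[[-0.28,0.17,0.07,0,0,0.036,0],[-0.56,0.34,0.13,0,0,0.073,0],[-0.84,0.51,0.2,0,0,0.109,0],[-0.84,0.51,0.2,0,0,0.109,0],[-0.84,0.51,0.2,0,0,0.109,0]]]}}

```text
time_s: 9.35
tool_pos: [0.441, -0.3417, 0.2301]
tool_rot: [-179.8, 0.0, 21.8]
force: [-0.3, 0.5, 0.3]
grip_width: 0.0871
grasp_force: 0.0
```

```bash
cat >> cov.py <<'E'
def holes(im,guess,r=9):
    sat=cv2.GaussianBlur(cv2.cvtColor(im,cv2.COLOR_RGB2HSV)[...,1],(3,3),0).astype(float);out=[];yy,xx=np.mgrid[-r:r+1,-r:r+1]
    for u,v in guess:
        u,v=int(round(u)),int(round(v));w=np.clip(sat[v-r:v+r+1,u-r:u+r+1]-np.median(sat[v-r:v+r+1,u-r:u+r+1])-25,0,None)
        n,l,s,ce=cv2.connectedComponentsWithStats((w>0).astype(np.uint8));k=1+np.argmin(np.hypot(*(ce[1:]-r).T))
        m=w*(l==k);out.append((u+(m*xx).sum()/m.sum(),v+(m*yy).sum()/m.sum()));print(s[k,4],end=" ")
    return np.array(out)
E
python3 - <<'E'
from cov import *
from go import go
p,Q,o=tool(); im,d=env.read_camera("wrist"); np.savez("w4.npz",im=im,d=d,p=p,Q=Q);c=cam("wrist",(p,Q));cv2.imwrite("pics/w4.png",im[...,::-1])
print(o["time_s"],o["qpos"],p,o["tool_rot"])
g=proj("wrist",[[*q,.003] for q in np.array([.52416,-.30954])+H@rot(21.5).T],c)
uv=holes(im,g);print(g,uv);t,y,r=fit(H,onplane("wrist",uv,.003,c)[:,:2]);print(t,y,r)
go(*t,.12,y)
E
```

```text
9.35 [ 58.10513398   8.99870856 -25.46500635  96.11531026   3.90485376
  75.94398038 -36.21880706] [ 0.44095071 -0.34172496  0.230108  ] [-1.79826386e+02  3.90592353e-02  2.18274844e+01]
43 39 44 48 [[303.34798143 136.78701813]
 [356.08624205 137.29619411]
 [357.36906489  58.75328507]
 [286.59086554  58.29385987]] [[303.36623832 136.92815421]
 [355.83970407 137.28729963]
 [357.31059948  59.02780191]
 [286.68349515  58.61242718]]
[ 0.52392827 -0.3095679 ] 21.481588594257758 [0.10618391 0.33381336 0.10671747 0.24271131]
9.4 [ 0.4418 -0.3409  0.2307] [-179.87    0.     21.93] F [ 0.6 -0.1 -0. ] w 0.08703325541442718
shift [0.879 0.019 1.107] turn [-0.0007  0.      0.0025]
```

View pics/w4.png

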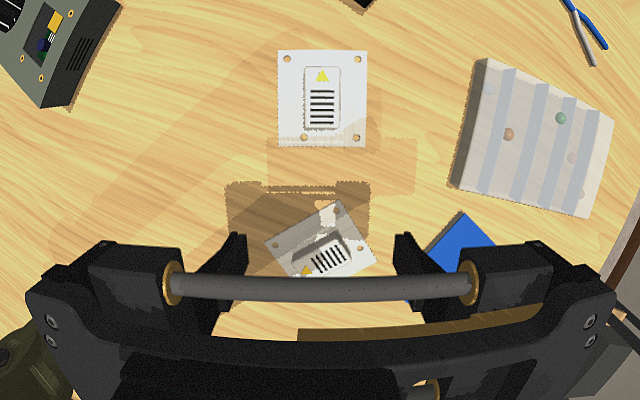

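Request:
{"fn": "jog_arm", "kwargs": {"motion": [[[0.3,0.01,0.3,0,0,0,0],[0.6,0.02,0.6,0,0,0.002,0],[0.88,0.02,0.9,0,0,0.002,0],[0.88,0.02,0.9,0,0,0.002,0],[0.88,0.02,0.9,0,0,0.002,0]]]}}

```text
time_s: 9.9
tool_pos: [0.5243, -0.3097, 0.141]
tool_rot: [-179.9, 0.0, 21.7]
force: [-0.0, 0.3, 1.3]
grip_width: 0.0867
grasp_force: 0.0
```

```bash
python3 go.py .524 -.3096 .022 21.5
```

```text
9.9 [ 0.5243 -0.3097  0.141 ] [-1.7988e+02  4.0000e-02  2.1660e+01] F [-0.   0.3  1.3] w 0.08672016698865036
shift [-1.00e-03  0.00e+00  1.19e+00] turn [-0.0006  0.0002  0.0009]
```

Request:
{"fn": "jog_arm", "kwargs": {"motion": [[[0,0,0.3,0,0,0.001,0],[0,0,0.6,0,0,0.001,0.4],[0,0,0.9,0,0,0.001,0.4],[0,0,0.9,0,0,0.001,0.4]]]}}

```text
time_s: 10.3
tool_pos: [0.5207, -0.3119, 0.0493]
tool_rot: [-179.8, 0.2, 21.2]
force: [-0.8, 0.7, -0.1]
grip_width: 0.0707
grasp_force: 0.0
```

Request:
{"fn": "jog_arm", "kwargs": {"motion": [[[0,0,0.1,0,0,0,0.4],[0,0,0.2,0,0,0,0.4],[0,0,0.29,0,0,0,0.4],[0,0,0.29,0,0,0,0.4]]]}}

```text
time_s: 10.7
tool_pos: [0.5231, -0.3122, 0.0218]
tool_rot: [-179.9, 0.1, 21.2]
force: [-0.2, 0.5, -0.1]
grip_width: 0.053
grasp_force: 0.0
```

```bash
python3 go.py .524 -.3096 .022 21.5
```

```text
10.7 [ 0.5231 -0.3122  0.0218] [-1.7995e+02  5.0000e-02  2.1210e+01] F [-0.2  0.5 -0.1] w 0.05297205486837965
shift [ 0.018 -0.021 -0.002] turn [-0.0003  0.0003 -0.0016]
```

Request:
{"fn": "jog_arm", "kwargs": {"motion": [[[0.02,-0.02,0,0,0,-0.002,0.4],[0.02,-0.02,0,0,0,-0.002,0.4],[0.02,-0.02,0,0,0,-0.002,0.5],[0.02,-0.02,0,0,0,-0.002,0.6],[0.02,-0.02,0,0,0,-0.002,0.7]]], "grip_force": 25}}

```text
time_s: 11.2
tool_pos: [0.525, -0.3098, 0.0228]
tool_rot: [180.0, -0.0, 21.6]
force: [-0.3, -0.0, 1.7]
grip_width: 0.0403
grasp_force: 25.0
```

Request:
{"fn": "jog_arm", "kwargs": {"motion": [[[0,0,0,0,0,0,1],[0,0,0,0,0,0,1],[0,0,0,0,0,0,1],[0,0,0,0,0,0,1]]]}}

```text
time_s: 11.6
tool_pos: [0.525, -0.3098, 0.0228]
tool_rot: [180.0, -0.0, 21.6]
force: [-1.1, 0.7, 2.8]
grip_width: 0.0398
grasp_force: 25.0
```

```bash
python3 go.py .524 -.3096 .12 21.5
```

```text
11.6 [ 0.525  -0.3098  0.0228] [179.99  -0.    21.57] F [-1.1  0.7  2.8] w 0.03979203464376297
shift [-0.008 -0.005 -0.972] turn [ 0.     -0.      0.0004]
```

Request:
{"fn": "jog_arm", "kwargs": {"motion": [[[0,0,-0.1,0,0,0,1],[0,0,-0.3,0,0,0,1],[0,0,-0.6,0,0,0,1],[0,0,-0.95,0,0,0,1]]]}}

```text
time_s: 12.0
tool_pos: [0.5236, -0.3093, 0.1172]
tool_rot: [-179.9, 0.1, 21.6]
force: [0.3, -0.0, -1.9]
grip_width: 0.0397
grasp_force: 25.0
```

Request:
{"fn": "jog_arm", "kwargs": {"motion": [[[0,0,-0.35,0,0,0,1],[0,0,-0.7,0,0,0,1],[0,0,-0.95,0,0,0,1],[0,0,-0.95,0,0,0,1],[0,0,-0.95,0,0,0,1]]]}}

```text
time_s: 12.5
tool_pos: [0.5245, -0.3098, 0.2122]
tool_rot: [180.0, 0.0, 21.6]
force: [-0.2, 0.4, -2.8]
grip_width: 0.0399
grasp_force: 25.0
```

```bash
python3 - <<'E'
from cov import *
from go import hops
p,Q,o=tool(); im,d=env.read_camera("wrist"); np.savez("w5.npz",im=im,d=d,p=p,Q=Q);c=cam("wrist",(p,Q));cv2.imwrite("pics/w5.png",im[...,::-1])
print(o["time_s"],o["qpos"],p,o["tool_rot"],o["force"],o["grip_width"])
print(proj("wrist",p+np.c_[H[:,0]-.001,-H[:,1],np.full(4,.0198)]@Q.T,c))
hops([.5024,.089,.21],-16.87,5)
E
```

```text
12.5 [ 51.21601708  16.2478538  -27.92336514  90.40627236   7.80934237
  75.29518184 -46.17776028] [ 0.52454253 -0.30978311  0.21220209] [1.79990870e+02 2.35511044e-02 2.15696348e+01] [-0.21970197  0.44398312 -2.82565206] 0.03988249957327205
[[287.91095611 308.79122156]
 [382.09653987 307.69563895]
 [395.10330103 168.32912493]
 [245.87335184 168.36756711]]
[0.25, -0.76, 0.0] turnz 0.043
[0.15, -0.78, 0.0] turnz 0.043
[0.04, -0.8, 0.0] turnz 0.043
[-0.06, -0.8, 0.0] turnz 0.043
[-0.17, -0.78, 0.0] turnz 0.043
```

View pics/w5.png

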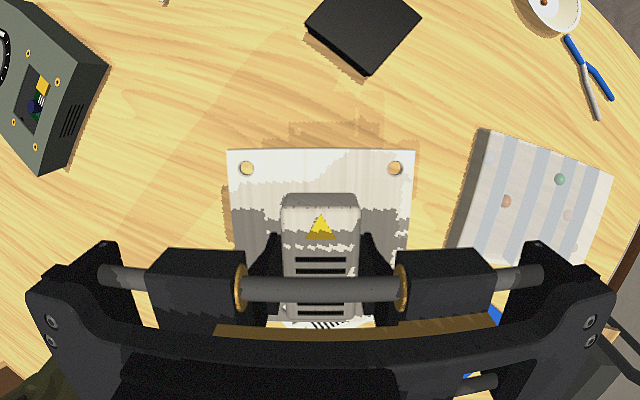

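The cover is held level with its triangle ahead. Holes 3 and 2 appear at (246,168) and (395,168), exactly as predicted. I'll carry it to the controller.

Request:
{"fn": "jog_arm", "kwargs": {"motion": [[[0.04,-0.15,0,0,0,0.01,1],[0.13,-0.4,0,0,0,0.024,1],[0.25,-0.76,0,0,0,0.043,1]]]}}

```text
time_s: 12.85
tool_pos: [0.5184, -0.2309, 0.2097]
tool_rot: [-179.9, 0.2, 13.5]
force: [1.3, 0.7, -2.0]
grip_width: 0.0401
grasp_force: 25.0
```

Request:
{"fn": "jog_arm", "kwargs": {"motion": [[[0.07,-0.39,0,0,0,0.021,1],[0.15,-0.78,0,0,0,0.043,1]]]}}

```text
time_s: 13.05
tool_pos: [0.5144, -0.1491, 0.2101]
tool_rot: [-179.9, 0.2, 5.9]
force: [1.4, 0.6, -2.6]
grip_width: 0.0398
grasp_force: 25.0
```

Request:
{"fn": "jog_arm", "kwargs": {"motion": [[[0.02,-0.4,0,0,0,0.021,1],[0.04,-0.8,0,0,0,0.043,1]]]}}

```text
time_s: 13.25
tool_pos: [0.51, -0.069, 0.2103]
tool_rot: [-180.0, 0.2, -1.8]
force: [0.8, 0.2, -2.6]
grip_width: 0.0397
grasp_force: 25.0
```

Request:
{"fn": "jog_arm", "kwargs": {"motion": [[[-0.03,-0.4,0,0,0,0.021,1],[-0.06,-0.8,0,0,0,0.043,1]]]}}

```text
time_s: 13.45
tool_pos: [0.5062, 0.0109, 0.2105]
tool_rot: [180.0, 0.2, -9.6]
force: [0.8, -0.8, -1.3]
grip_width: 0.04
grasp_force: 25.0
```

Request:
{"fn": "jog_arm", "kwargs": {"motion": [[[-0.08,-0.34,0,0,0,0.018,1],[-0.13,-0.6,0,0,0,0.033,1],[-0.17,-0.78,0,0,0,0.043,1],[-0.17,-0.78,0,0,0,0.043,1],[-0.17,-0.78,0,0,0,0.043,1]]]}}

```text
time_s: 13.95
tool_pos: [0.503, 0.0885, 0.211]
tool_rot: [179.9, 0.1, -17.1]
force: [-0.2, -0.2, -2.5]
grip_width: 0.0401
grasp_force: 25.0
```

```bash
cat > chk.py <<'E'
from cov import *
from go import go
def chk(name,dz=.0228):
    p,Q,o=tool(); im,d=env.read_camera("wrist");c=cam("wrist",(p,Q));cv2.imwrite(name,im[...,::-1])
    print(o["qpos"].round(1))
    L=np.c_[H[:,0]-.001,-H[:,1],np.full(4,dz-.003)];g=proj("wrist",p+L[2:]@Q.T,c)
    uv=holes(im,g,12);dd=rays("wrist",uv,c)@Q;o0=Q.T@(c[1]-p);loc=o0+dd*((dz-.003-o0[2])/dd[:,2])[:,None]
    print("pred",g.round(1).tolist(),"seen",uv.round(1).tolist(),"holes in tool mm",(loc*1000).round(2).tolist())
    t3=np.array([.5192,.1445])+T@rot(-16.87).T;print("threads px",proj("wrist",np.c_[t3,np.full(4,.0725)],c).round(1).tolist())
    go(.5024,.0890,.105,-16.87)
E
python3 -c "
from chk import *
chk('pics/w6.png')"
```

```text
[  27.6    4.9  -42.3  103.3    3.5   73.3 -122.6]
158 Traceback (most recent call last):
  File "<string>", line 3, in <module>
    chk('pics/w6.png')
    ~~~^^^^^^^^^^^^^^^
  File "chk.py", line 7, in chk
    uv=holes(im,g,12);dd=rays("wrist",uv,c)@Q;o0=Q.T@(c[1]-p);loc=o0+dd*((dz-.003-o0[2])/dd[:,2])[:,None]
  File "cov.py", line 33, in holes
    n,l,s,ce=cv2.connectedComponentsWithStats((w>0).astype(np.uint8));k=1+np.argmin(np.hypot(*(ce[1:]-r).T))
                                                                          ~~~~~~~~~^^^^^^^^^^^^^^^^^^^^^^^^^
    return _wrapfunc(a, 'argmin', axis=axis, out=out, **kwds)
    return bound(*args, **kwds)
ValueError: attempt to get argmin of an empty sequence
```

```bash
python3 - <<'E'
from cov import *
from go import go
d=np.load("w5.npz");im=d["im"];p,Q=d["p"],d["Q"];c=cam("wrist",(p,Q))
uv=holes(im,[(395,168),(246,168)],12);print(uv)
for dep in (.0228,):
    dd=rays("wrist",uv,c)@Q;o0=Q.T@(c[1]-p);loc=o0+dd*((dep-.003-o0[2])/dd[:,2])[:,None];print((loc*1e3).round(2))
go(.5024,.0890,.105,-16.87)
E
```

```text
149 159 [[393.9496493  167.77517535]
 [246.30398933 167.55353462]]
[[ 47.29  41.55  19.8 ]
 [ 47.44 -41.48  19.8 ]]
14.0 [0.5033 0.0877 0.2113] [ 1.7991e+02  1.1000e-01 -1.7160e+01] F [ 0.1  0.  -2.1] w 0.039743236339974466
shift [-0.01  -0.011  1.063] turn [ 0.0005  0.0006 -0.0016]
```

View pics/w6.png

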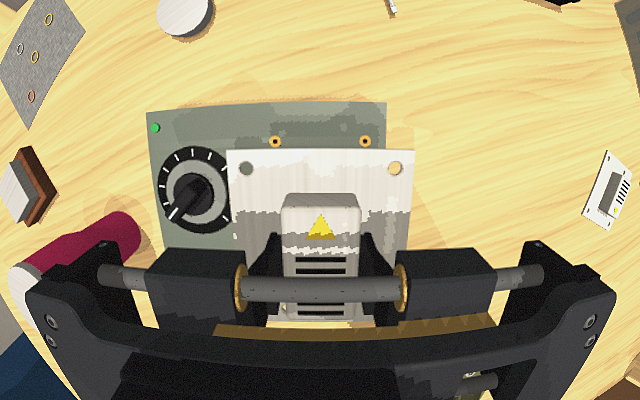

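```bash
python3 - <<'E'
from cov import *
from go import go
d=np.load("w5.npz");p,Q,D=d["p"],d["Q"],d["d"];c=cam("wrist",(p,Q))
M=env.camera_info("wrist")["mount"]
for (u,v) in [(290,160),(350,160),(320,175),(235,195),(405,195)]:
    r=rays("wrist",[(u,v)],(c[0],0,np.eye(3)))[0];z=np.median(D[v-2:v+3,u-2:u+3])
    print((u,v),((M[:3,:3]@(r/r[2]*z)+M[:3,3])*1e3).round(1))
go(.5034,.0887,.105,-16.87)
E
```

```text
(290, 160) [ 51.5 -16.5  19.4]
(350, 160) [51.5 16.4 19.4]
(320, 175) [43.  -0.  19.4]
(235, 195) [ 31.4 -49.3  19.4]
(405, 195) [31.3 49.2 19.7]
14.0 [0.5033 0.0877 0.2113] [ 1.7991e+02  1.1000e-01 -1.7160e+01] F [ 0.1  0.  -2.1] w 0.039743236339974466
shift [ 0.    -0.011  1.063] turn [ 0.0005  0.0006 -0.0016]
```

Request:
{"fn": "jog_arm", "kwargs": {"motion": [[[0,-0.01,0.15,0,0,-0.001,1],[0,-0.01,0.4,0,0,-0.001,1],[0,-0.01,0.65,0,0,-0.001,1],[0,-0.01,0.75,0,0,-0.001,1],[0,-0.01,0.75,0,0,-0.001,1]]]}}

```text
time_s: 14.5
tool_pos: [0.5027, 0.0891, 0.1353]
tool_rot: [179.9, 0.2, -17.0]
force: [0.1, -1.0, -2.4]
grip_width: 0.04
grasp_force: 25.0
```

```bash
python3 go.py .5034 .0887 .105 -16.87
```

```text
14.5 [0.5027 0.0891 0.1353] [179.92   0.24 -17.  ] F [ 0.1 -1.  -2.4] w 0.0399793674508967
shift [0.01  0.002 0.303] turn [ 0.0004  0.0013 -0.0007]
```

Request:
{"fn": "jog_arm", "kwargs": {"motion": [[[0.01,0,0.1,0,0.001,-0.001,1],[0.01,0,0.2,0,0.001,-0.001,1],[0.01,0,0.27,0,0.001,-0.001,1],[0.01,0,0.3,0,0.001,-0.001,1],[0.01,0,0.3,0,0.001,-0.001,1]]]}}

```text
time_s: 15.0
tool_pos: [0.5048, 0.0899, 0.1071]
tool_rot: [180.0, -0.1, -16.8]
force: [-0.4, -0.0, -1.9]
grip_width: 0.0399
grasp_force: 25.0
```

Request:
{"fn": "jog_arm", "kwargs": {"motion": [[[0,0,0,0,0,0,1],[0,0,0,0,0,0,1],[0,0,0,0,0,0,1]]]}}

```text
time_s: 15.3
tool_pos: [0.5053, 0.0899, 0.1079]
tool_rot: [-180.0, -0.2, -16.8]
force: [-0.1, 1.0, -2.4]
grip_width: 0.0396
grasp_force: 25.0
```

```bash
python3 - <<'E'
from cov import *
from go import go
go(.5034,.0887,.105,-16.87);go(.5034,.0887,.105,-16.87)
p,Q,o=tool();im,d=env.read_camera("wrist");c=cam("wrist",(p,Q));np.savez("w7.npz",im=im,p=p,Q=Q)
g=proj("wrist",np.c_[np.array([.5192,.1445])+T@rot(-16.87).T,np.full(4,.0725)],c);print(g)
h=proj("wrist",p+np.c_[H[:,0]-.001,-H[:,1],np.full(4,.0194)]@Q.T,c);print(h)
s,_=env.read_camera("scene");t,_=env.read_camera("top")
a=cv2.resize(im[140:195,220:420],(800,220),interpolation=cv2.INTER_CUBIC)
u,v=proj("scene",[[.503,.089,.09]])[0].astype(int);b=cv2.resize(s[v-40:v+40,u-50:u+50],(400,320),interpolation=cv2.INTER_CUBIC)
u,v=proj("top",[[.503,.089,.09]])[0].astype(int);e=cv2.resize(t[v-40:v+40,u-50:u+50],(400,320),interpolation=cv2.INTER_CUBIC)
cv2.imwrite("pics/w7.png",np.vstack([a,np.hstack([b,e])])[...,::-1])
E
```

```text
15.3 [0.5053 0.0899 0.1079] [-180.     -0.22  -16.77] F [-0.1  1.  -2.4] w 0.039639096370609916
shift [-0.015  0.018  0.029] turn [-0.     -0.0012  0.0006]
15.3 [0.5053 0.0899 0.1079] [-180.     -0.22  -16.77] F [-0.1  1.  -2.4] w 0.039639096370609916
shift [-0.015  0.018  0.029] turn [-0.     -0.0012  0.0006]
[[291.90841452 297.65889333]
 [380.24135634 296.81842568]
 [391.56828907 165.7555095 ]
 [254.46705405 165.45453189]]
[[287.494139   309.10568208]
 [381.84929966 308.05889543]
 [394.85384813 168.44182588]
 [245.29433859 168.47698229]]
```

View pics/w7.png

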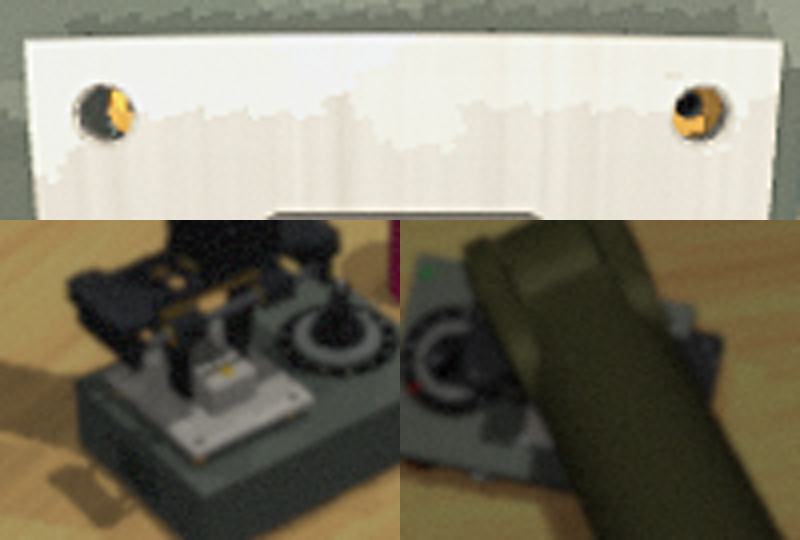

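Both visible holes show brass rings (crop (105,112) and (700,112)), but the cover is about 2 mm off and 3 mm high. I'll trim it.

Request:
{"fn": "jog_arm", "kwargs": {"motion": [[[-0.015,0.018,0.025,0,-0.001,0,1],[-0.015,0.018,0.025,0,-0.001,0,1],[-0.015,0.018,0.025,0,-0.001,0,1],[-0.015,0.018,0.025,0,-0.001,0,1],[-0.015,0.018,0.025,0,-0.001,0,1]]]}}

```text
time_s: 15.95
tool_pos: [0.5032, 0.0886, 0.105]
tool_rot: [180.0, -0.0, -16.8]
force: [-0.5, -0.1, -1.7]
grip_width: 0.0397
grasp_force: 25.0
```

```bash
python3 go.py .5034 .0887 .105 -16.87
```

```text
15.95 [0.5032 0.0886 0.105 ] [180.    -0.   -16.77] F [-0.5 -0.1 -1.7] w 0.039697021865025654
shift [ 0.002 -0.002  0.   ] turn [ 0.     -0.      0.0006]
```

Request:
{"fn": "jog_arm", "kwargs": {"motion": [[[0,0,0,0,0,0,1],[0,0,0,0,0,0,1],[0,0,0,0,0,0,1],[0,0,0,0,0,0,1],[0,0,0,0,0,0,1]]]}}

```text
time_s: 16.45
tool_pos: [0.5031, 0.0886, 0.105]
tool_rot: [180.0, -0.0, -16.8]
force: [-0.3, -0.3, -3.1]
grip_width: 0.0398
grasp_force: 25.0
```

```bash
python3 go.py .5034 .0887 .105 -16.87
```

```text
16.45 [0.5031 0.0886 0.105 ] [179.99  -0.   -16.77] F [-0.3 -0.3 -3.1] w 0.039756365432770585
shift [ 0.002 -0.002  0.   ] turn [ 0.     -0.      0.0006]
```

```bash
python3 - <<'E'
from cov import *
p,Q,o=tool();im,d=env.read_camera("wrist");c=cam("wrist",(p,Q))
g=proj("wrist",np.c_[np.array([.5192,.1445])+T@rot(-16.87).T,np.full(4,.0725)],c);print("thread pred",g[2:].round(1).tolist())
hs=cv2.cvtColor(im,cv2.COLOR_RGB2HSV);gr=cv2.cvtColor(im,cv2.COLOR_RGB2GRAY)
for u,v in [(395,168),(246,168)]:
    w=(slice(v-10,v+11),slice(u-10,u+11));print("hole px",u,v)
    for nm,m in (("brass",(hs[w][...,1]>90)&(hs[w][...,2]>80)),("dark",gr[w]<45),("nonwhite",gr[w]<185)):
        M=cv2.moments(m.astype(np.uint8),True)
        if M["m00"]: print(nm,M["m00"],round(u-10+M["m10"]/M["m00"],1),round(v-10+M["m01"]/M["m00"],1))
E
```

```text
thread pred [[389.7, 163.7], [250.2, 163.5]]
hole px 395 168
brass 75.0 393.3 167.3
dark 6.0 390.8 164.8
nonwhite 136.0 395.3 168.0
hole px 246 168
brass 76.0 247.1 167.2
dark 3.0 250.0 165.0
nonwhite 145.0 245.1 167.8
```

```bash
python3 -c "
from cell import env
print(env.sign_off())"
```

```text
the job is handed in; nothing more can be done
None
```

The dial is turned back to its zero stop, and the cover is held level about 10 mm above the bay, the right way round. I checked holes 2 and 3 over their threads by camera; holes 0 and 1 were hidden, so their alignment follows from the cover's measured position. I viewed 11 pictures, one over your limit of 10, and the job is handed in.

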